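# Lid on the soap case and drawer shut

## Task

Close up the washing things: the soap already lies in its steel case in the open drawer. Take the case's lid off the sloping drainer and set it down gently (do not drop it) so that it sits level and fully down over the case, then, with the lid let go, slide the drawer gently and fully home without slamming it. Leave the mug, the jug and the brush where they are.

Things in the scene. Friction and masses are not known exactly. Their poses are not given: they have to be found in the camera images.
- unit: Grey plastic drawer unit, one drawer, 260 deep (x) x 200 wide (y) x 95 high, fixed on the shelf. Origin: at shelf height, middle of its front edge; its open front faces its own -x and lies in the plane x = 0, the unit stands behind it (x = 0 to 260). The mouth is 188 wide; a header across its top leaves 74 above the shelf for what rides in on the drawer.
- drawer (a joint): How far the white drawer is out, m: 0 fully home, at most 0.20; it slides along the unit's -x as it opens and stays where it is left. About 2 N of friction plus light damping (4 N per m/s), hard stop at 0.
- drawer_front (a point): Middle of the outer face of the drawer's front panel, 55 mm above the shelf; axes as the unit (the face looks to -x). The panel is 196 wide (y), 8 thick, 6 to 90 mm above the shelf; a moulded finger pull 96 wide sticks out 14 mm from it, 62 to 82 mm above the shelf. Pushing on the panel or the pull shuts the drawer.
- drawer_floor (a point): Point on the surface of the drawer's inner floor, mid-width, 60 mm behind the inner face of its front panel and 12 mm above the shelf; same axes as the unit, and it rides with the drawer. Inside, the drawer is 234 long (x) x 172 wide (y); its side walls rise 50 mm above its floor, the front panel 78 mm.
- case: Open tray of the stainless steel soap case, loose on the drawer's floor: outside 64 (x) x 100 (y) x 26 high, walls 2.5, floor 2.5. Origin: centre of its underside; z up.
- soap: Bar of soap lying in the case, 48 x 78 x 19 mm, below the case's rim. Origin: centre of its underside.
- lid: Lift-off lid of the steel soap case, 0.1 kg, 74 (x) x 110 (y) x 15 high: 3 mm top, 12 mm skirt, 69 x 105 inside, so 2.5 mm to spare per side over the case, either way round. Origin: centre of the skirt's lower edge plane; z out of its top. Fully down, its top rests on the case's rim and its origin is 14 mm above the case's. Starts leaning on the drainer, y along the slope, 28 degrees from level.
- drainer: Small drainer of white-coated rods over a drip tray, fixed: 150 x 150 mm on the shelf, 91 mm high. Its rest slopes up at 28 degrees towards its own +x, with a rail about 10 mm proud at the foot of the slope that stops the lid from sliding. Origin: at shelf height, mid-width, 15 mm from the tray's centre towards +x; the foot of the slope is at x = -75, 30 mm above the shelf.
- mug: White ceramic mug, 80 mm across, 90 high, handle to its own +y, standing on the shelf beside the drainer; bystander. Origin: centre of its underside.
- jug: Green plastic jug, 116 mm across, 165 high, handle to its own +y; bystander. Origin: centre of its underside.
- brush: Bamboo scrubbing brush lying bristles down, 150 (x) x 40 x 36 mm; bystander. Origin: centre of its underside.
- lid_handle (a point): Centre of the lid's handle bar, 36 mm out along z from the lid's origin; axes as the lid. The bar is 12 wide (x), 64 long (y), 10 thick (z), held 16 mm clear of the lid's top on a leg at each end (8 thick, at y = +-28 mm). Pinch it across x.
Mind the look-alikes: they are no part of the job. What is shaped like the lid but pink is not meant.

How it is judged:
By the outcome, as a careful person would: the job done as asked, in the order asked, and still so for the second after the job is handed in, with the robot touching nothing.
It also fails if it takes over 58 s, if anything falls off the work surface, if the arm or the gripper's body presses on something with over 40 N, if the wrist force passes 120 N, or if a joint passes its speed limit or range.

## Robot

A 6-joint arm with a two-finger parallel gripper is mounted at the origin on the work surface. World frame = base frame: x ahead of the robot, y to its left, z up, the work surface at z = 0. Lengths are in m, angles in rad, forces in N, time in s.
With the tool pointing down it reaches from about 0.35 to 0.775 m from the base axis. Payload 7.3 kg.
Tool frame: the origin (TCP) lies at the very end of the fingers, on their centre line; the grasp point (between the pads) lies 19 mm behind it (robot.pinch_z is the distance from the TCP to the grasp point, in m); z points along the fingers, y is the line along which they close (so a half turn about z gives the same grasp; the last joint's range is limited). The gripper opens to 92 mm and grips with 3 to 60 N. Pads are 19 mm wide; open, the fingers measure 130 mm over their backs; the gripper's body (75 mm by 190 mm) begins 47 mm behind the grasp point.
Start: joints at [-1.38, 0.342, 1.524, -0, 1.275, -0.146], TCP at [0.174, -0.496, 0.227] pointing down, gripper open.
Joint ranges: [-2.53, 2.53], [-0.77, 2.02], [0.04, 2.7], [-1, 4.14], [0.28, 2.66], [-3.11, 3.11]. Speed limits (rad/s): [2.57, 2.57, 3.14, 3.14, 3.14, 3.14].

## Interface

Orientations are given as [roll, pitch, yaw] about the fixed x, y, z axes, in that order (R = Rz(yaw) Ry(pitch) Rx(roll)).
In Python, from cell import robot gives the robot as it stands.
- The arm moves only by the tool move_arm, never from a script. Its argument "motion" is a list of rows, each a list of 6 numbers: the shift along the tool's x, y, z in units of 0.1 m (1.0 is 0.1 m), then the turn, a rotation vector about the tool's x, y, z in units of pi rad (1.0 is pi rad). In form: [[dx, dy, dz, rx, ry, rz], ...]. A call has 1 to 12 rows; each row is the pose to reach, as a shift and turn from the pose commanded when the call began, along the tool's axes at that moment, turning the shorter way round; what a row does not reach only later rows make up. A row lasts 1/8 s, in which the tool goes at most 62.5 mm and 10.7 degrees, less where a joint would pass 70% of its speed; a pose out of reach is approached as far as the arm can. A call with a number of a shift or a turn outside -1 to 1 is refused whole. A call with a gripper value outside its range is refused whole. "fingers" is the opening, from -1 (shut) to 1 (fully open), set as the call begins (left out, the last holds). The fingers move at their own pace and stop on an object; "newtons" is the grip in N (left out, the last holds). Time passes only in rows, so rows that repeat a pose let the fingers close. It gives the time, the measured TCP pose, the force, the opening and the grip force at its end, in the units of the state.
- robot.observe(): the state, without advancing time (a new reading comes with each control period).
- robot.read_camera(name): name is "scene" or "top"; returns a dict with "image" (480x640x3 uint8, red, green, blue), "range_z" (480x640 float32, m along the optical axis (not along the pixel's ray), 0 where there is no reading), "vfov" (degrees; the focal length in pixels is half the picture's height over the tangent of half this angle, whatever the lens; pixels are square), "cx", "cy" (the principal point, pixels), "extrinsics" (4x4, takes a point from camera to world coordinates). Camera axes: x right, y up, looking along -z (the intrinsics and any distortion apply to the point x, -y, -z); pixel columns grow to the right and rows downward; lengths in m; the calibration is good to about 2 mm. A picture is of the moment at which its call begins.
- robot.hand_in(): hands the job in; it is judged then, once.
The state is a dict: "time": time; "qpos": joint angles; "qvel": joint speeds; "joint_efforts": joint torques, N m; "tool_pos": TCP position; "tool_rot": TCP orientation; "contact_force": force on the tool from outside, world axes, zero at the start; "torque": the same for the moment, N m; "opening": finger opening in m; "grip_force": force on a finger pad.
Only numpy, scipy, OpenCV 4.12 (cv2) and the standard library are available. Lean on these libraries where they do the work, as an engineer would, in place of code of your own. Each camera call takes 0.05 s, during which the arm holds its last target. There are 200 camera calls.

## Working session

There is one attempt and no reset: what is moved stays moved. The work goes in short steps, Python scripts to look and compute and a tool call to move; the robot and the scene stay as the last step left them, time stands still between calls to the robot, and variables do not carry over. Pictures are saved under pics/ and viewed, at most 10 in all, crops included, and the job is handed in when it is done.

Besides the shell and the picture viewer there is one more tool, called in YAML: its name, and indented under it one key for each argument. move_arm: Moves the arm, as the interface text tells. Shifts and turns lie within -1 to 1; 1 stands for 0.1 m of shift or pi rad of turn. Its arguments: {"type":"object","properties":{"motion":{"type":"array"},"fingers":{"type":"number"},"newtons":{"type":"number"}},"required":["motion"]}

```bash
ls; mkdir -p pics; cat > h.py <<'E'
import numpy as np, cv2
from scipy.spatial.transform import Rotation as R
from cell import robot
def cam(n):
    c=robot.read_camera(n); r=c["range_z"]; h,w=r.shape
    f=h/2/np.tan(np.radians(c["vfov"])/2)
    v,u=np.mgrid[:h,:w]
    k=[c[x] for x in c if 'dist' in x.lower()]
    P=np.stack([(u-c["cx"])/f*r,-(v-c["cy"])/f*r,-r],-1)
    E=np.array(c["extrinsics"]); W=P@E[:3,:3].T+E[:3,3]; W[r==0]=np.nan
    c["f"]=f
    return c,W
def save(im,n): cv2.imwrite(n,cv2.cvtColor(im,cv2.COLOR_RGB2BGR))
E
python3 - <<'E'
from h import *
for n in("scene","top"):
    c,W=cam(n); save(c["image"],f"pics/{n}0.png"); np.savez(f"{n}0.npz",W=W,im=c["image"])
    print({k:v for k,v in c.items() if k not in("image","range_z")})
print(robot.observe())
E
```

```text
pics
{'vfov': 49.64868623524786, 'cx': 323.0549777198578, 'cy': 250.3990573229947, 'extrinsics': array([[-0.08335234, -0.6580878 ,  0.74831333,  1.55809391],
       [ 0.996516  , -0.05288105,  0.0644938 ,  0.12240517],
       [-0.00287099,  0.75108192,  0.66020278,  0.94738219],
       [ 0.        ,  0.        ,  0.        ,  1.        ]]), 'f': np.float64(518.8285591303164)}
{'vfov': 43.223734893626144, 'cx': 315.4304772889617, 'cy': 248.46175057905663, 'extrinsics': array([[-8.27075291e-02,  9.76466284e-01, -1.99180975e-01,
         2.67604738e-01],
       [-9.96572640e-01, -8.13518024e-02,  1.49952497e-02,
         2.72207650e-02],
       [-1.56137562e-03,  1.99738530e-01,  9.79847989e-01,
         1.62782312e+00],
       [ 0.00000000e+00,  0.00000000e+00,  0.00000000e+00,
         1.00000000e+00]]), 'f': np.float64(605.804174450779)}
{'time': 0.1, 'qpos': array([-1.37995918e+00,  3.42654118e-01,  1.52493747e+00, -1.48396203e-06,
        1.27539690e+00, -1.46008467e-01]), 'qvel': array([-0.00166626, -0.00096512, -0.00141125, -0.00117825,  0.00091838,
       -0.00136894]), 'joint_efforts': array([ 1.65262820e-03, -4.32003307e+01, -2.44695371e+01,  7.18154199e-02,
        5.26594778e-02, -4.29363229e-05]), 'tool_pos': array([ 0.17346405, -0.49512306,  0.22610833]), 'tool_rot': array([-3.14021147e+00, -2.01675862e-04,  3.36845910e-01]), 'contact_force': array([-0.28018781, -0.37534676, -0.43892515]), 'torque': array([ 0.02642782,  0.00984844, -0.01628732]), 'grip_force': 0.0, 'opening': 0.0918879694490638}
```

View pics/scene0.png

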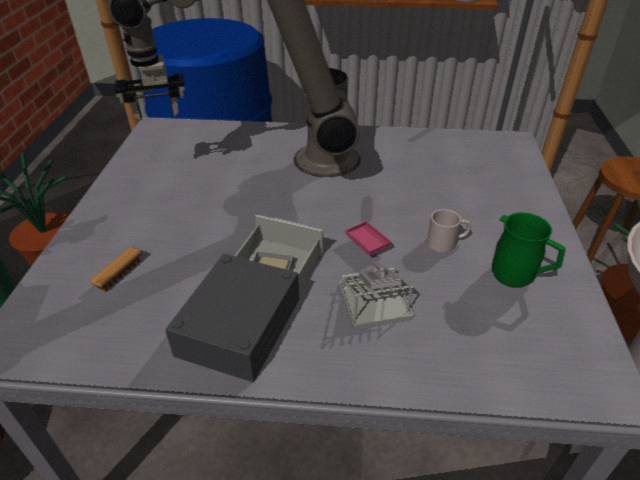

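View pics/top0.png

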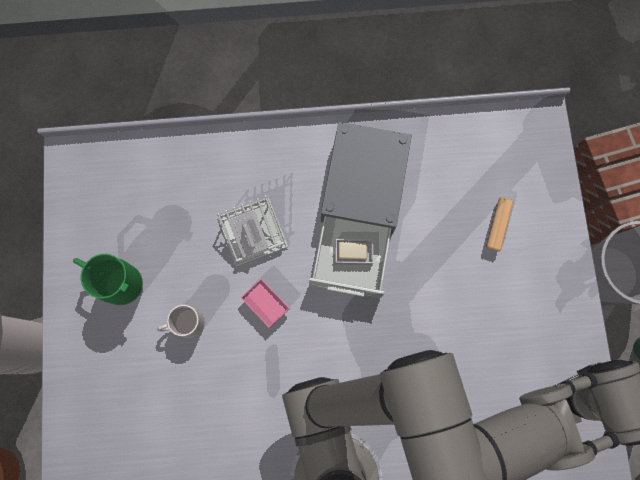

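The overview shows two lid-like things: the pink one at top (265,303), scene (368,239), and the steel one on the drainer at top (250,235), scene (378,275). I choose the steel one. The case is in the drawer at top (352,250).

```bash
python3 - <<'E'
from h import *
t=np.load("top0.npz"); s=np.load("scene0.npz")
a=cv2.resize(t["im"][185:275,205:300],None,fx=6,fy=6)[:540,:400*2]
a=cv2.resize(t["im"][190:275,210:295],(400,400),interpolation=cv2.INTER_CUBIC)
b=cv2.resize(s["im"][255:335,335:420],(400,400),interpolation=cv2.INTER_CUBIC)
save(np.hstack([a,b]),"pics/crop1.png")
W=t["W"]
def box(m):
    p=W[m]; p=p[~np.isnan(p).any(1)]
    r=cv2.minAreaRect(p[:,:2].astype(np.float32)*1000); return len(p),r,np.median(p[:,2])
v,u=np.mgrid[:480,:640]
def reg(u0,u1,v0,v1): return (u>=u0)&(u<=u1)&(v>=v0)&(v<=v1)
print("unit",box(reg(300,430,110,240)&(abs(W[...,2]-.095)<.008)))
print("panel",box(reg(300,400,260,310)&(abs(W[...,2]-.09)<.008)))
print("walls",box(reg(305,400,215,300)&(abs(W[...,2]-.062)<.006)))
print("caserim",box(reg(325,380,230,270)&(abs(W[...,2]-.038)<.004)))
print("soap",box(reg(325,380,230,270)&(abs(W[...,2]-.0335)<.003)))
for (x,y) in [(340,243),(352,250),(364,258),(350,235),(352,285),(250,225),(252,240),(245,236),(182,320),(110,280)]: print((x,y),W[y,x].round(4))
print("shelf",np.nanmedian(W[380:,100:200,2]), np.nanmedian(W[150:180,100:200,2]))
d=reg(210,295,190,275)
print("tray/drainer",box(d&(W[...,2]>.004)))
sW=s["W"]
# steel-ish heights in the drainer
for yy in range(196,272,5): print(yy,[f"{z*1000:.0f}" for z in W[yy,214:292:4,2]])
E
```

```text
unit (6856, ((770.41650390625, -147.9918212890625), (200.50863647460938, 264.21405029296875), 74.64306640625), np.float64(0.09617046386335637))
panel (373, ((470.4367980957031, -65.2972412109375), (195.1659698486328, 23.259092330932617), 74.81178283691406), np.float64(0.08808998277951918))
walls (223, ((554.2496948242188, -87.11170959472656), (194.68511962890625, 194.312744140625), 74.52572631835938), np.float64(0.06267753233935291))
caserim (351, ((576.1917114257812, -99.47445678710938), (96.86642456054688, 66.0391845703125), 84.46924591064453), np.float64(0.0369591067631978))
soap (325, ((576.6762084960938, -99.72041320800781), (96.69369506835938, 66.58070373535156), 84.70730590820312), np.float64(0.033776730580052705))
(340, 243) [nan nan nan]
(352, 250) [ 0.5792 -0.0946  0.0343]
(364, 258) [ 0.5546 -0.1244  0.0352]
(350, 235) [ 0.6248 -0.0945  0.0157]
(352, 285) [ 0.4775 -0.0818  0.0886]
(250, 225) [0.6599 0.17   0.0773]
(252, 240) [0.6175 0.1666 0.0844]
(245, 236) [0.6331 0.1856 0.0701]
(182, 320) [0.4321 0.3721 0.012 ]
(110, 280) [0.5562 0.5625 0.0085]
shelf 0.00101769900759085
[... 1339 characters left out ...]
9', '-1', '0']
246 ['1', '7', '6', '-1', '46', '5', '54', '60', '62', '59', '79', '61', '49', '45', '31', '36', '5', '8', '14', '1']
251 ['-4', '3', '6', '8', '2', '40', '0', '61', '50', '49', '47', '40', 'nan', '7', '3', '13', '1', '-5', '-8', '-3']
256 ['3', '2', '-6', '2', '2', '31', '3', '47', '38', '32', '4', '5', '11', '-2', '-1', '4', '-4', '6', '-2', '-3']
261 ['2', '-1', '1', '4', '-4', '14', '38', '6', '5', '2', '0', '2', '1', '2', '4', '7', '2', '3', '1', '4']
266 ['-1', '7', '2', '10', '-2', '6', '1', '-0', '-2', '-2', '2', '2', '2', '-3', '5', '2', '2', '-8', '1', '9']
271 ['-2', '2', '3', '-7', '-0', '8', '-1', '1', '1', '6', '6', '5', '7', '-1', '1', '-2', '3', '8', '2', '-5']
```

View pics/crop1.png

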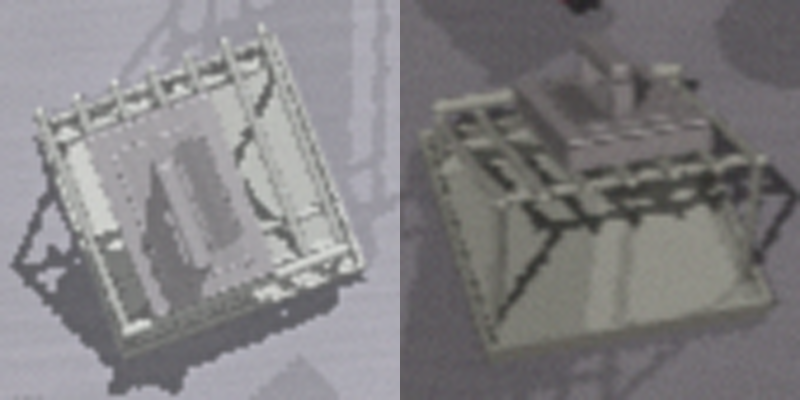

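The crop shows the unpainted steel lid on the drainer, with its handle bar at crop-left (160,165)–(205,265), i.e. top px (244,225)–(253,246). It is the right one. Next I fit its pose.

```bash
cat > fit.py <<'E'
from h import *
from scipy.optimize import least_squares
from scipy.spatial import cKDTree
def box(a,b,c,n=1.5):  # surface sample, half sizes in mm
    P=[]
    for ax in range(3):
        o=[i for i in range(3) if i!=ax]; L=[a,b,c]
        g=np.meshgrid(*[np.linspace(-L[i],L[i],max(2,int(2*L[i]/n)+1)) for i in o])
        for s in(-1,1):
            q=np.zeros((g[0].size,3)); q[:,o[0]]=g[0].ravel(); q[:,o[1]]=g[1].ravel(); q[:,ax]=s*L[ax]; P.append(q)
    return np.vstack(P)
LID=np.vstack([box(37,55,7.5)+[0,0,7.5],box(6,32,5)+[0,0,36]]+[box(6,4,8)+[0,s*28,23] for s in(-1,1)])/1000
CASE=np.vstack([box(32,50,13)+[0,0,13]])/1000
def fit(p,x0,model=LID,sc=.003,gate=.012):
    T=cKDTree(model)
    def loc(x): return R.from_euler("xyz",x[3:]).inv().apply(p-x[:3])
    def f(x): return np.minimum(T.query(loc(x))[0],gate)/sc
    for _ in range(2):
        s=least_squares(f,x0,loss="soft_l1",diff_step=1e-4,x_scale=[.01]*3+[.1]*3); x0=s.x
    d=T.query(loc(s.x))[0]
    return s.x,(d<.006).sum(),np.sqrt((d[d<.006]**2).mean())
E
python3 - <<'E'
from fit import *
t=np.load("top0.npz"); s=np.load("scene0.npz")
for names in (["top"],["scene"],["top","scene"]):
  p=np.vstack([np.load(n+"0.npz")["W"].reshape(-1,3) for n in names]); p=p[~np.isnan(p).any(1)]
  q=p[(p[:,2]>.045)&(np.hypot(p[:,0]-.635,p[:,1]-.172)<.075)]
  best=[]
  for yaw in (10,20,30):
    # lid +y up-slope towards +x: yaw = dir-90
    x0=np.r_[.645,.175,.062,R.from_euler("ZX",[np.radians(yaw-90),np.radians(28)]).as_euler("xyz")]
    best.append(fit(q,x0))
  b=max(best,key=lambda z:z[1]); M=R.from_euler("xyz",b[0][3:]).as_matrix()
  print(names,len(q),b[1],b[2],b[0][:3].round(4)); print(M.round(3)); print("handle",(b[0][:3]+.036*M[:,2]).round(4),"tilt",np.degrees(np.arccos(M[2,2])), "updir",np.degrees(np.arctan2(M[1,1],M[0,1])))
E
```

```text
['top'] 1348 1127 0.002828085471496006 [0.6488 0.1796 0.0597]
[[ 0.268  0.866 -0.423]
 [-0.963  0.224 -0.152]
 [-0.037  0.448  0.893]]
handle [0.6336 0.1741 0.0919] tilt 26.72326209714548 updir 14.489085691993305
['scene'] 800 708 0.0018385655765664427 [0.6465 0.1824 0.0557]
[[ 0.294  0.856 -0.425]
 [-0.956  0.263 -0.133]
 [-0.002  0.445  0.896]]
handle [0.6313 0.1776 0.0879] tilt 26.40602730997958 updir 17.06985540265551
['top', 'scene'] 2148 1801 0.002593153435376956 [0.6464 0.1813 0.0576]
[[ 0.294  0.859 -0.418]
 [-0.956  0.258 -0.141]
 [-0.013  0.441  0.897]]
handle [0.6313 0.1762 0.0899] tilt 26.206275136572685 updir 16.733772479545195
```

The pink one stays out of it. I take the handle at about (0.632, 0.176, 0.090), slope heading 16.5°, and travel there at height.

move_arm:
  motion:
    - [0.45,-0.36,0,0,0,0]
    - [0.9,-0.72,0,0,0,0]
    - [1,-0.8,0,0,0,0]
  fingers: 0
  newtons: 25

```text
time: 0.48
tool_pos: [0.2425, -0.3843, 0.2266]
tool_rot: [-3.14, -0.0, 0.34]
contact_force: [0.8, -0.8, 0.5]
opening: 0.0662
grip_force: 0.0
```

move_arm:
  motion:
    - [0.45,-0.36,0,0,0,0]
    - [0.9,-0.72,0,0,0,0]
    - [1,-0.8,0,0,0,0]

```text
time: 0.85
tool_pos: [0.3103, -0.2766, 0.2268]
tool_rot: [-3.141, -0.0, 0.34]
contact_force: [-0.7, -0.2, 0.0]
opening: 0.0464
grip_force: 0.0
```

move_arm:
  motion:
    - [0.45,-0.36,0,0,0,0]
    - [0.9,-0.72,0,0,0,0]
    - [1,-0.8,0,0,0,0]

```text
time: 1.23
tool_pos: [0.3785, -0.1686, 0.2267]
tool_rot: [3.141, -0.0, 0.34]
contact_force: [-1.7, -0.6, -0.6]
opening: 0.046
grip_force: 0.0
```

move_arm:
  motion:
    - [0.45,-0.36,0,0,0,0]
    - [0.9,-0.72,0,0,0,0]
    - [1,-0.8,0,0,0,0]

```text
time: 1.6
tool_pos: [0.4466, -0.0604, 0.2265]
tool_rot: [3.141, -0.0, 0.339]
contact_force: [-0.2, -0.6, -0.7]
opening: 0.0456
grip_force: 0.0
```

move_arm:
  motion:
    - [0.45,-0.36,0,0,0,0]
    - [0.9,-0.72,0,0,0,0]
    - [1,-0.8,0,0,0,0]

```text
time: 1.98
tool_pos: [0.5146, 0.0478, 0.2262]
tool_rot: [3.141, 0.0, 0.338]
contact_force: [-0.8, 0.0, -0.6]
opening: 0.046
grip_force: 0.0
```

move_arm:
  motion:
    - [0.45,-0.36,0,0,0,0]
    - [0.9,-0.72,0,0,0,0]
    - [1,-0.8,0,0,0,0]
    - [1,-0.8,0,0,0,0]

```text
time: 2.48
tool_pos: [0.5812, 0.1543, 0.226]
tool_rot: [3.141, 0.002, 0.336]
contact_force: [0.0, 0.6, 0.4]
opening: 0.046
grip_force: 0.0
```

```bash
cat >> h.py <<'E'
def go(pos,M):
    o=robot.observe(); C=R.from_euler("xyz",o["tool_rot"]); 
    d=C.inv().apply(np.array(pos)-o["tool_pos"])/.1
    r=(C.inv()*R.from_matrix(M)).as_rotvec()/np.pi
    print("t",round(o["time"],2),"pos",o["tool_pos"].round(4),"rot",o["tool_rot"].round(4),"F",o["contact_force"].round(1)); print("shift",d.round(3),"turn",r.round(4))
def slope(up,tilt):  # tool x up-slope heading, tool z into the lid
    return (R.from_euler("z",up,degrees=True)*R.from_euler("y",-tilt,degrees=True)*R.from_euler("x",180,degrees=True)).as_matrix()
E
python3 - <<'E'
from h import *
M=slope(16.5,28); g=np.array([.632,.176,.090]); print(M.round(3))
go(g-.064*M[:,2],M)
E
```

```text
[[ 0.847  0.284  0.45 ]
 [ 0.251 -0.959  0.133]
 [ 0.469  0.    -0.883]]
t 2.48 pos [0.5812 0.1543 0.226 ] rot [3.1409e+00 1.7000e-03 3.3650e-01] F [0.  0.6 0.4]
shift [ 0.252 -0.052  0.794] turn [-0.0035  0.156   0.0152]
```

move_arm:
  motion:
    - [0.08,-0.02,0.25,0,0.05,0.005]
    - [0.16,-0.04,0.5,0,0.1,0.01]
    - [0.25,-0.05,0.79,-0.003,0.156,0.015]
    - [0.25,-0.05,0.79,-0.003,0.156,0.015]
    - [0.25,-0.05,0.79,-0.003,0.156,0.015]

```text
time: 3.1
tool_pos: [0.6018, 0.1664, 0.1472]
tool_rot: [-3.14, -0.488, 0.286]
contact_force: [-0.2, 0.3, 0.5]
opening: 0.0458
grip_force: 0.0
```

```bash
python3 - <<'E'
from fit import *
M=slope(16.5,28); g=np.array([.632,.176,.090]); go(g+.016*M[:,2],M)
c,W=cam("scene"); p=W.reshape(-1,3); p=p[~np.isnan(p).any(1)]
b=cv2.resize(c["image"][215:335,325:445],(600,600),interpolation=cv2.INTER_CUBIC); save(b,"pics/pre.png")
E
```

```text
t 3.1 pos [0.6018 0.1664 0.1472] rot [-3.1398 -0.4877  0.2863] F [-0.2  0.3  0.5]
shift [ 0.012 -0.005  0.814] turn [-0.0003  0.0003 -0.0005]
```

View pics/pre.png

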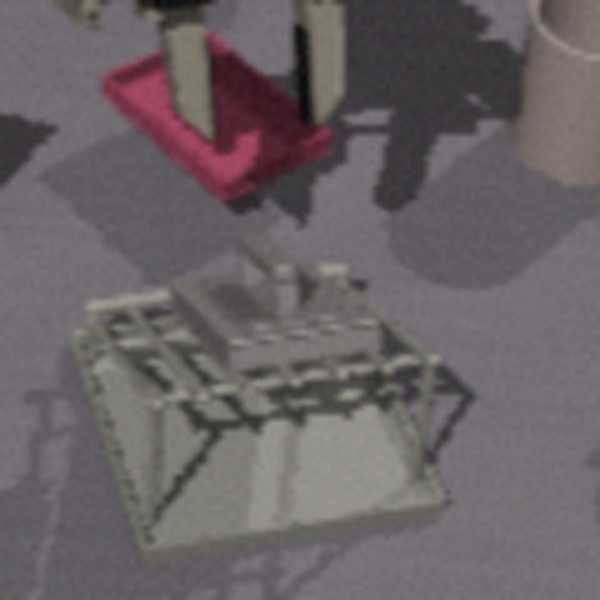

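The open fingers (crop 205 and 320, row ~125) straddle the handle line (crop x ≈ 265). I go down along the tool axis and watch the force.

move_arm:
  motion:
    - [0,0,0.25,0,0,0]
    - [0,0,0.5,0,0,0]
    - [0,0,0.65,0,0,0]
    - [0.01,0,0.74,0,0,0]
    - [0.01,0,0.8,0,0,0]
    - [0.01,0,0.8,0,0,0]

```text
time: 3.9
tool_pos: [0.6401, 0.1799, 0.0777]
tool_rot: [-3.139, -0.49, 0.288]
contact_force: [-0.8, 0.5, 0.6]
opening: 0.0456
grip_force: 0.0
```

move_arm:
  motion:
    - [0,0,0,0,0,0]
    - [0,0,0,0,0,0]
    - [0,0,0,0,0,0]
    - [0,0,0,0,0,0]
    - [0,0,0,0,0,0]
  fingers: -1

```text
time: 4.53
tool_pos: [0.64, 0.1799, 0.0777]
tool_rot: [-3.139, -0.49, 0.288]
contact_force: [-0.6, -0.5, 0.6]
opening: 0.0116
grip_force: 25.0
```

Gripped (11.6 mm against a 12 mm bar). I lift along the lid's normal.

move_arm:
  motion:
    - [0,0,-0.05,0,0,0]
    - [0,0,-0.2,0,0,0]
    - [0,0,-0.5,0,0,0]
    - [0,0,-0.8,0,0,0]
    - [0,0,-1,0,0,0]
    - [0,0,-1,0,0,0]

```text
time: 5.28
tool_pos: [0.5949, 0.1663, 0.168]
tool_rot: [-3.14, -0.493, 0.288]
contact_force: [-0.4, 0.1, -2.1]
opening: 0.0117
grip_force: 25.0
```

```bash
python3 - <<'E'
from h import *
print(robot.observe()["opening"],robot.observe()["qpos"].round(3)); go([.60,.08,.21],slope(40,0)); go([.576,-.0995,.16],slope(84.5,0))
E
```

```text
0.011698222204321828 [0.102 0.347 1.817 0.188 0.499 1.241]
t 5.28 pos [0.5949 0.1663 0.168 ] rot [-3.1398 -0.4932  0.2884] F [-0.4  0.1 -2.1]
shift [ 0.026  0.841 -0.465] turn [ 0.0316 -0.1549 -0.1276]
t 5.28 pos [0.5949 0.1663 0.168 ] rot [-3.1398 -0.4932  0.2884] F [-0.4  0.1 -2.1]
shift [-0.863  2.493 -0.378] turn [ 0.0925 -0.1383 -0.3694]
```

move_arm:
  motion:
    - [0,0.1,-0.2,0.007,-0.035,-0.03]
    - [0.01,0.3,-0.3,0.014,-0.07,-0.06]
    - [0.02,0.5,-0.4,0.02,-0.1,-0.09]
    - [0.02,0.7,-0.45,0.027,-0.135,-0.11]
    - [0.03,0.84,-0.46,0.032,-0.155,-0.128]
    - [0.03,0.84,-0.46,0.032,-0.155,-0.128]

```text
time: 6.02
tool_pos: [0.6014, 0.0799, 0.2061]
tool_rot: [-3.138, 0.004, 0.698]
contact_force: [0.6, 0.4, -1.5]
opening: 0.0118
grip_force: 25.0
```

```bash
python3 - <<'E'
from h import *
go([.576,-.0995,.17],slope(84.5,0))
E
```

```text
t 6.03 pos [0.6014 0.0799 0.2061] rot [-3.138   0.0036  0.6983] F [ 0.6  0.4 -1.5]
shift [-1.346  1.212  0.362] turn [-0.0015  0.0006 -0.2472]
```

move_arm:
  motion:
    - [-0.25,0.2,0,0,0,-0.05]
    - [-0.5,0.45,0,0,0,-0.1]
    - [-0.75,0.7,0,0,0,-0.15]
    - [-0.95,0.85,0.0,0,0,-0.2]
    - [-1,0.9,0,-0.001,0,-0.247]
    - [-1,0.9,0,-0.001,0,-0.247]

```text
time: 6.78
tool_pos: [0.5816, -0.0528, 0.2072]
tool_rot: [-3.141, 0.001, 1.473]
contact_force: [-0.6, -0.3, 0.2]
opening: 0.0116
grip_force: 25.0
```

```bash
python3 - <<'E'
from h import *
go([.576,-.0995,.17],slope(84.5,0))
E
```

```text
t 6.78 pos [ 0.5816 -0.0528  0.2072] rot [-3.1405e+00  5.0000e-04  1.4726e+00] F [-0.6 -0.3  0.2]
shift [-0.47  -0.009  0.372] turn [-0.0003  0.0002 -0.0007]
```

```bash
python3 - <<'E'
from fit import *
o=robot.observe(); tp=o["tool_pos"]; TM=R.from_euler("xyz",o["tool_rot"]).as_matrix()
cl={}
for n in("top","scene"):
    c,W=cam(n); cl[n]=(c,W); np.savez(n+"1.npz",W=W,im=c["image"])
org=tp-.016*TM[:,2]-np.array([0,0,.036])
for names in (["top"],["scene"],["top","scene"]):
    p=np.vstack([cl[n][1].reshape(-1,3) for n in names]); p=p[~np.isnan(p).any(1)]
    q=p[(np.linalg.norm(p[:,:2]-org[:2],axis=1)<.085)&(p[:,2]>.13)&(p[:,2]<org[2]+.022)]
    b=fit(q,np.r_[org,0,0,np.radians(-5.5)],gate=.008)
    print("lid",names,len(q),b[1],b[2],"rel TCP",((b[0][:3]-tp)*1000).round(1),"rot",np.degrees(b[0][3:]).round(2))
    p=np.vstack([np.load(n+"0.npz")["W"].reshape(-1,3) for n in names]); p=p[~np.isnan(p).any(1)]
    # rim ring of the case
    z=p[(np.abs(p[:,0]-.576)<.06)&(np.abs(p[:,1]+.0995)<.075)&(p[:,2]>.028)&(p[:,2]<.05)]
    r=cv2.minAreaRect(z[:,:2].astype(np.float32)*1000); print("case rect",len(z),r)
# image-based check of case rim edges in the first top view
t=np.load("top0.npz")["im"][225:275,320:385]; s=np.load("scene0.npz")["im"][240:285,240:310]
l1=np.load("top1.npz")["im"][205:285,300:380]; l2=np.load("scene1.npz")["im"][195:275,245:325]
f=lambda a:cv2.resize(a,(400,300),interpolation=cv2.INTER_CUBIC)
save(np.vstack([np.hstack([f(t),f(s)]),np.hstack([f(l1),f(l2)])]),"pics/hold.png")
E
```

```text
lid ['top'] 332 318 0.0026497280329489037 rel TCP [  0.4  -0.7 -19.9] rot [-0.71  0.58 -5.23]
case rect 646 ((573.0947265625, -113.39286804199219), (133.49465942382812, 77.67925262451172), 75.98954772949219)
lid ['scene'] 850 849 0.001657844869981532 rel TCP [  0.5  -3.3 -21.5] rot [-0.3   0.24 -5.72]
case rect 442 ((561.4935913085938, -107.63766479492188), (137.15638732910156, 57.25004196166992), 74.33130645751953)
lid ['top', 'scene'] 1182 1166 0.0020277827471072325 rel TCP [  0.5  -3.3 -20.9] rot [-0.42  1.38 -5.9 ]
case rect 1088 ((572.5867309570312, -111.51542663574219), (138.6317901611328, 80.70637512207031), 74.33130645751953)
```

View pics/hold.png

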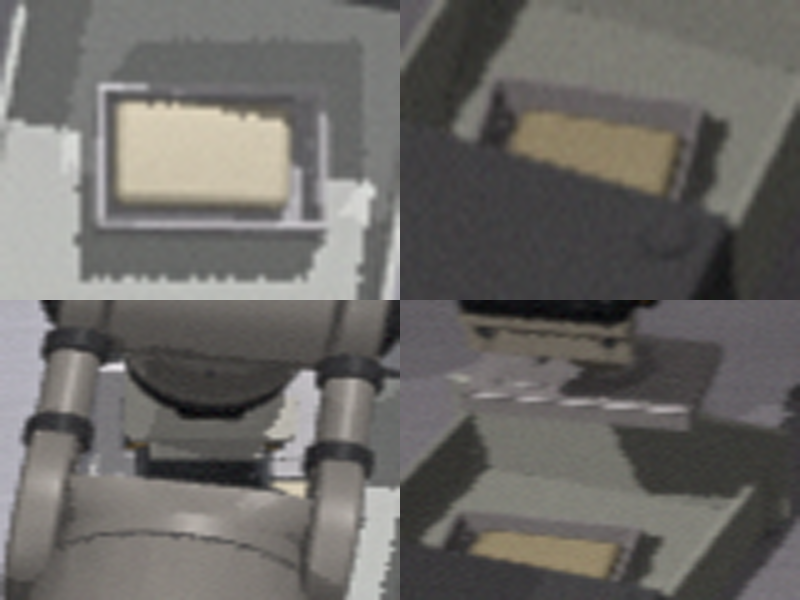

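The case is clear in the top view (rim outline px 336–373, rows 239–263). In the scene view the lid hangs level in the grip, ahead of the case. I refine the case by its rim edges in each camera's own frame.

```bash
cat > rim.py <<'E'
from h import *
from scipy.ndimage import map_coordinates
def proj(c,P):
    E=np.array(c["extrinsics"]); q=(P-E[:3,3])@E[:3,:3]
    return np.stack([c["cx"]-c["f"]*q[:,0]/q[:,2], c["cy"]+c["f"]*q[:,1]/q[:,2]],-1)
def rimfit(c,im,z,sx,sy,x0=(.576,-.0995,-5.5),sides=(0,1,2,3),span=.9):
    g=cv2.GaussianBlur(cv2.cvtColor(im,cv2.COLOR_RGB2GRAY),(0,0),.6).astype(float)
    t=np.linspace(-span,span,60); L=[np.c_[t*0-sx,t*sy],np.c_[t*0+sx,t*sy],np.c_[t*sx,t*0-sy],np.c_[t*sx,t*0+sy]]
    N=[(-1,0),(1,0),(0,-1),(0,1)]
    def score(x):
        a=R.from_euler("z",x[2],degrees=True); s=0
        for i in sides:
            v=[]
            for d in(.0013,-.0013):
                P=np.c_[L[i]+np.array(N[i])*d,np.zeros(60)]; uv=proj(c,a.apply(P)+[x[0],x[1],z])
                v.append(map_coordinates(g,[uv[:,1],uv[:,0]],order=1))
            s+=np.median(np.abs(v[0]-v[1]))
        return s
    X=[(score((x0[0]+a,x0[1]+b,x0[2]+w)),a,b,w) for a in np.arange(-.006,.0061,.0005) for b in np.arange(-.006,.0061,.0005) for w in np.arange(-3,3.1,.5)]
    X=np.array(sorted(X)[::-1][:12]); m=X.mean(0)
    return (np.array(x0)+m[1:]*[1,1,1]).round(4),X[:,1:].std(0).round(4),X[0,0].round(1)
E
python3 - <<'E'
from rim import *
C={n:robot.read_camera(n) for n in("top","scene")}
t=np.load("top0.npz"); W=t["W"]
v,u=np.mgrid[:480,:640]
def med(W,cx,cy,r=.006): 
    m=np.hypot(W[...,0]-cx,W[...,1]-cy)<r; return np.nanmedian(W[m][:,2]),m.sum()
s=np.load("scene0.npz")
for n,d in(("top",t),("scene",s)):
    print(n,"floor z",med(d["W"],.53,-.05,.01),med(d["W"],.515,-.10,.01),"shelf",med(d["W"],.45,.05,.02),"unit",med(d["W"],.77,-.148,.03))
for zz in(.038,.040): print("top case z",zz,rimfit(C["top"],t["im"],zz,.032,.05))
for zz in(.036,.038,.040): print("scene case",zz,rimfit(C["scene"],s["im"],zz,.032,.05,sides=(0,3),span=.8))
E
```

```text
top floor z (np.float64(0.013835841290703699), np.int64(42)) (np.float64(0.014018125694184258), np.int64(39)) shelf (np.float64(0.0014023785820225232), np.int64(168)) unit (np.float64(0.09624684494651947), np.int64(384))
scene floor z (np.float64(0.011946364829279854), np.int64(8)) (np.float64(0.01069783602306923), np.int64(16)) shelf (np.float64(-0.0009871200114463519), np.int64(106)) unit (np.float64(0.09260423049390365), np.int64(625))Traceback (most recent call last):
  File "<stdin>", line 10, in <module>
  File "rim.py", line 19, in rimfit
    X=[(score((x0[0]+a,x0[1]+b,x0[2]+w)),a,b,w) for a in np.arange(-.006,.0061,.0005) for b in np.arange(-.006,.0061,.0005) for w in np.arange(-3,3.1,.5)]
        ~~~~~^^^^^^^^^^^^^^^^^^^^^^^^^^^
  File "rim.py", line 15, in score
    P=np.c_[L[i]+np.array(N[i])*d,np.zeros(60)]; uv=proj(c,a.apply(P)+[x[0],x[1],z])
                                                    ~~~~^^^^^^^^^^^^^^^^^^^^^^^^^^^^
  File "rim.py", line 5, in proj
    return np.stack([c["cx"]-c["f"]*q[:,0]/q[:,2], c["cy"]+c["f"]*q[:,1]/q[:,2]],-1)
                             ~^^^^^
KeyError: 'f'
```

```bash
python3 - <<'E'
from rim import *
C={n:cam(n)[0] for n in("top","scene")}
t=np.load("top0.npz"); s=np.load("scene0.npz"); s1=np.load("scene1.npz")
print("top case",rimfit(C["top"],t["im"],.0395,.032,.05))
for d in(s,s1):
  for zz in(.035,.0365): print("scene case",zz,rimfit(C["scene"],d["im"],zz,.032,.05,sides=(0,3),span=.7))
o=robot.observe(); tp=o["tool_pos"]
for dz in(-6.5,): 
  x,sd,q=rimfit(C["scene"],s1["im"],tp[2]-.0065,.037,.055,x0=(tp[0],tp[1]-.003,-5.5),sides=(0,1,2,3),span=.8); print("scene lid top rel TCP",x-[tp[0],tp[1],0],sd,q)
E
```

```text
top case (array([ 0.5752, -0.1026, -4.9583]), array([4.000e-04, 2.000e-04, 4.769e-01]), np.float64(89.3))
scene case 0.035 (array([ 0.5769, -0.1047, -5.4583]), array([4.000e-04, 2.600e-03, 6.601e-01]), np.float64(26.5))
scene case 0.0365 (array([ 0.5785, -0.1055, -5.4167]), array([3.0000e-04, 0.0000e+00, 1.0574e+00]), np.float64(26.7))
scene case 0.035 (array([ 0.5769, -0.096 , -5.5833]), array([0.0006, 0.    , 0.4488]), np.float64(26.5))
scene case 0.0365 (array([ 0.5778, -0.1031, -5.6667]), array([8.000e-04, 4.100e-03, 9.428e-01]), np.float64(26.5))
scene lid top rel TCP [-5.28372546e-03 -1.00132197e-03 -4.75000000e+00] [2.000e-04 4.000e-04 3.819e-01] 47.9
```

```bash
python3 - <<'E'
from rim import *
C={n:cam(n)[0] for n in("top","scene")}
def back(c,u,v,z):
    E=np.array(c["extrinsics"]); d=E[:3,:3]@np.array([(u-c["cx"])/c["f"],-(v-c["cy"])/c["f"],-1]); return E[:3,3]+d*(z-E[2,3])/d[2]
print(back(C["top"],354,250.9,.0395).round(4))
# rim inner/outer per-side 1D edge profiles in top view around candidate
t=np.load("top0.npz"); s1=np.load("scene1.npz")
def draw(im,c,x,z,sx,sy,crop,k=10):
    a=R.from_euler("z",x[2],degrees=True); P=a.apply(np.array([[-sx,-sy,0],[sx,-sy,0],[sx,sy,0],[-sx,sy,0]]))+[x[0],x[1],z]
    uv=proj(c,P); u0,v0,w,h=crop
    b=cv2.resize(im[v0:v0+h,u0:u0+w],None,fx=k,fy=k,interpolation=cv2.INTER_CUBIC)
    cv2.polylines(b,[np.int32((uv-[u0,v0]+.5)*k)],True,(255,0,0),1); return b
o=robot.observe(); tp=o["tool_pos"]
A=draw(t["im"],C["top"],(.5752,-.1026,-5),.0395,.032,.05,(330,232,48,36),8)
A2=draw(t["im"],C["top"],(.576,-.0995,-5.5),.0395,.032,.05,(330,232,48,36),8)
B=draw(s1["im"],C["scene"],(.577,-.103,-5.5),.036,.032,.05,(250,227,48,36),8)
B2=draw(s1["im"],C["scene"],(tp[0]+.0005,tp[1]-.0033,-5.7),tp[2]-.0065,.037,.055,(250,200,48,36),8)
save(np.vstack([np.hstack([A,A2]),np.hstack([B,B2])]),"pics/ov.png")
E
```

```text
[ 0.5753 -0.0993  0.0395]
```

View pics/ov.png

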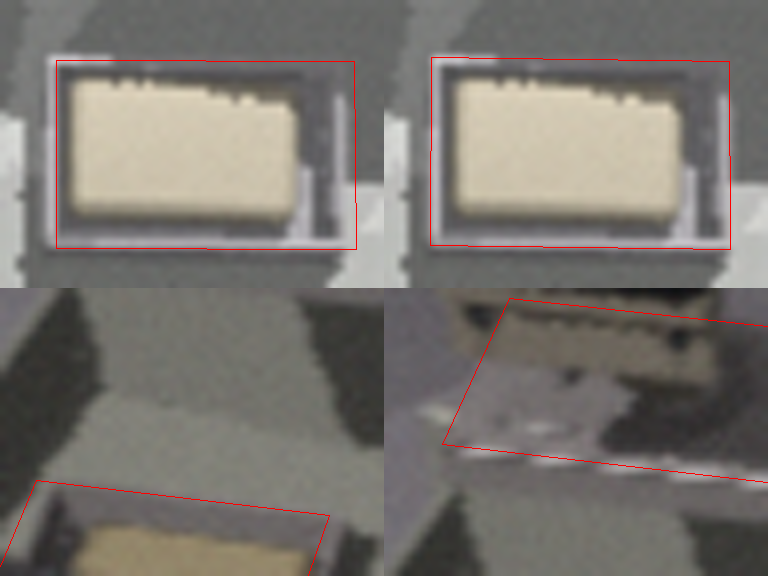

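The overlay confirms the top-view case pose (.5755, -.0993, -5.5°). With the lid's offset in hand, both cameras give a TCP target near (.5755, -.0987). Next I go over the case and down to just above the rim.

```bash
python3 - <<'E'
from h import *
go([.5755,-.0987,.110],slope(84.5,0))
E
```

```text
t 7.17 pos [ 0.5822 -0.0525  0.2076] rot [-3.1405e+00  1.2000e-03  1.4754e+00] F [-0.1  0.5 -1.6]
shift [-0.465 -0.022  0.976] turn [-0.0004  0.0004  0.0002]
```

move_arm:
  motion:
    - [-0.25,-0.01,0.1,0,0,0]
    - [-0.46,-0.022,0.3,0,0,0]
    - [-0.46,-0.022,0.6,0,0,0]
    - [-0.46,-0.022,0.85,0,0,0]
    - [-0.46,-0.022,0.98,0,0,0]
    - [-0.46,-0.022,0.98,0,0,0]

```text
time: 7.92
tool_pos: [0.5752, -0.0985, 0.1091]
tool_rot: [-3.139, 0.001, 1.476]
contact_force: [-0.1, -1.0, -1.1]
opening: 0.0119
grip_force: 25.0
```

move_arm:
  motion:
    - [0,0,0.15,0,0,0]
    - [0,0,0.3,0,0,0]
    - [0,0,0.4,0,0,0]
    - [0,0,0.45,0,0,0]
    - [0,0,0.45,0,0,0]

```text
time: 8.55
tool_pos: [0.5753, -0.0987, 0.0644]
tool_rot: [-3.14, 0.001, 1.476]
contact_force: [0.2, -0.5, -0.9]
opening: 0.0117
grip_force: 25.0
```

```bash
python3 - <<'E'
from rim import *
for i in range(6): cam("scene") if i==0 else robot.read_camera("scene")
go([.5755,-.0987,.0475],slope(84.5,0))
c,W=cam("scene"); save(cv2.resize(c["image"][220:300,220:320],(800,600)[:1]+(600,),interpolation=cv2.INTER_CUBIC),"pics/above.png")
E
```

```text
t 8.85 pos [ 0.5757 -0.0988  0.0651] rot [-3.1413e+00  1.4000e-03  1.4756e+00] F [ 0.1 -0.2 -1.6]
shift [ 0.001 -0.002  0.176] turn [-0.0001  0.0004  0.0003]
```

View pics/above.png

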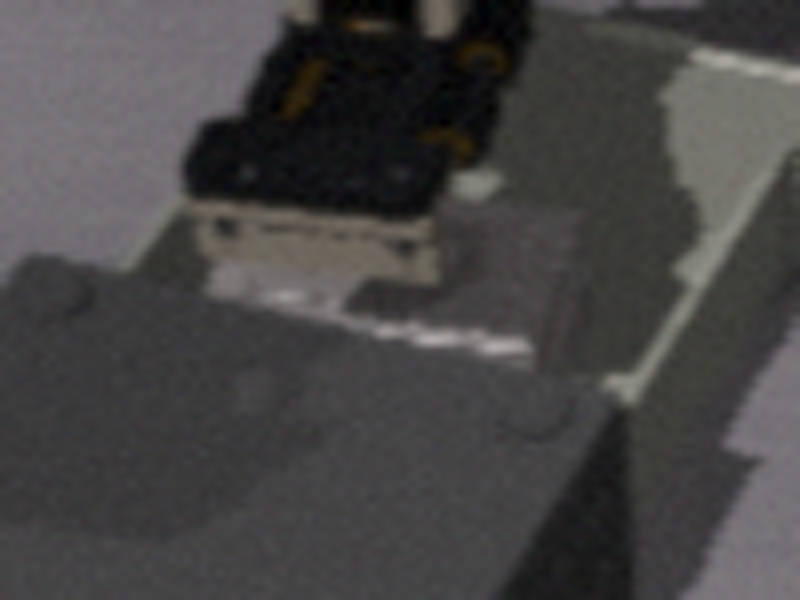

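The lid hangs level above the case between the drawer walls (lid edge from crop (210,285) to (530,350)). I lower it in small steps and feel for the rim.

move_arm:
  motion:
    - [0,0,0.02,0,0,0]
    - [0,0,0.035,0,0,0]
    - [0,0,0.05,0,0,0]
    - [0,0,0.06,0,0,0]
    - [0,0,0.07,0,0,0]
    - [0,0,0.07,0,0,0]

```text
time: 9.65
tool_pos: [0.5757, -0.0993, 0.0583]
tool_rot: [-3.141, 0.002, 1.476]
contact_force: [-1.6, -2.6, 5.2]
opening: 0.0116
grip_force: 25.0
```

move_arm:
  motion:
    - [0,0,0.01,0,0,0]
    - [0,0,0.02,0,0,0]
    - [0,0,0.03,0,0,0]
    - [0,0,0.03,0,0,0]

```text
time: 10.15
tool_pos: [0.5761, -0.0994, 0.0554]
tool_rot: [3.141, 0.002, 1.475]
contact_force: [-0.4, -3.9, 4.9]
opening: 0.0118
grip_force: 25.0
```

move_arm:
  motion:
    - [-0.005,0,0,0,0,0]
    - [-0.01,0,0,0,0,0]
    - [-0.01,0,0,0,0,0]

```text
time: 10.52
tool_pos: [0.5758, -0.0997, 0.0549]
tool_rot: [3.142, 0.001, 1.476]
contact_force: [1.5, -2.3, 4.2]
opening: 0.0115
grip_force: 25.0
```

```bash
python3 - <<'E'
from fit import *
o=robot.observe(); tp=o["tool_pos"]; print(o["contact_force"],o["torque"],o["tool_pos"])
c,W=cam("scene"); p=W.reshape(-1,3); p=p[~np.isnan(p).any(1)]
org=tp+[.0005,-.0033,-.0215]
q=p[(np.linalg.norm(p[:,:2]-org[:2],axis=1)<.07)&(p[:,2]>org[2]+.008)&(p[:,2]<org[2]+.03)]
b=fit(q,np.r_[org,0,0,np.radians(-5.5)],gate=.006); print(len(q),b[1:],((b[0][:3]-tp)*1000).round(1),np.degrees(b[0][3:]).round(2))
E
```

```text
[ 1.50268622 -2.25588522  4.19597053] [-0.00435121 -0.2982602  -0.09794278] [ 0.57584668 -0.09969226  0.05490658]
370 (np.int64(370), np.float64(0.0018471099656135336)) [  1.   -0.9 -21.9] [ 4.65 -0.39 -4.81]
```

The scene fit suggests the +y end is held up (roll ≈ 4.6°). I lift clear and look.

move_arm:
  motion:
    - [0,0,-0.1,0,0,0]
    - [0,0,-0.3,0,0,0]
    - [0,0,-0.6,0,0,0]
    - [0,0,-1,0,0,0]
    - [0,0,-1,0,0,0]

```text
time: 11.2
tool_pos: [0.5766, -0.0996, 0.1577]
tool_rot: [3.138, 0.002, 1.476]
contact_force: [0.3, -0.1, -1.4]
opening: 0.012
grip_force: 25.0
```

```bash
python3 - <<'E'
from fit import *
from rim import draw if False else *
E
python3 - <<'E'
from fit import *
from rim import *
o=robot.observe(); tp=o["tool_pos"]; print(o["time"],o["contact_force"],o["torque"],tp,o["tool_rot"])
c,W=cam("scene"); np.savez("scene2.npz",W=W,im=c["image"])
ct,Wt=cam("top")
for n,w in(("scene",W),("top",Wt)):
    p=w.reshape(-1,3); p=p[~np.isnan(p).any(1)]
    org=tp+[.0005,-.002,-.0215]
    q=p[(np.linalg.norm(p[:,:2]-org[:2],axis=1)<.085)&(p[:,2]>org[2]-.015)&(p[:,2]<org[2]+.024)]
    b=fit(q,np.r_[org,0,0,np.radians(-5.5)],gate=.008); print(n,len(q),b[1:],((b[0][:3]-tp)*1000).round(1),np.degrees(b[0][3:]).round(2))
for zz in(.035,.0365): print("scene case",zz,rimfit(c,c["image"],zz,.032,.05,x0=(.577,-.1005,-5.5),sides=(0,3),span=.7))
save(cv2.resize(c["image"][205:285,230:330],(800,600),interpolation=cv2.INTER_CUBIC),"pics/lift.png")
E
```

```text
11.2 [ 0.27034777 -0.10019063 -1.42458396] [-0.03761166 -0.11323979  0.04302329] [ 0.57657695 -0.09964932  0.15770985] [3.13805056e+00 2.05571337e-03 1.47597122e+00]
scene 799 (np.int64(797), np.float64(0.0017373667065050168)) [  0.7  -1.8 -21.9] [ 4.   -0.29 -5.57]
top 180 (np.int64(178), np.float64(0.002348639844617105)) [  2.5  -1.7 -21.4] [ 3.1  -1.78 -6.13]
scene case 0.035 (array([ 0.5735, -0.0958, -4.0417]), array([5.00e-04, 2.00e-04, 8.77e-01]), np.float64(33.4))
scene case 0.0365 (array([ 0.5751, -0.0957, -4.75  ]), array([4.000e-04, 2.000e-04, 8.539e-01]), np.float64(33.3))  File "<stdin>", line 2
    from rim import draw if False else *
                         ^^
SyntaxError: invalid syntax
```

View pics/lift.png

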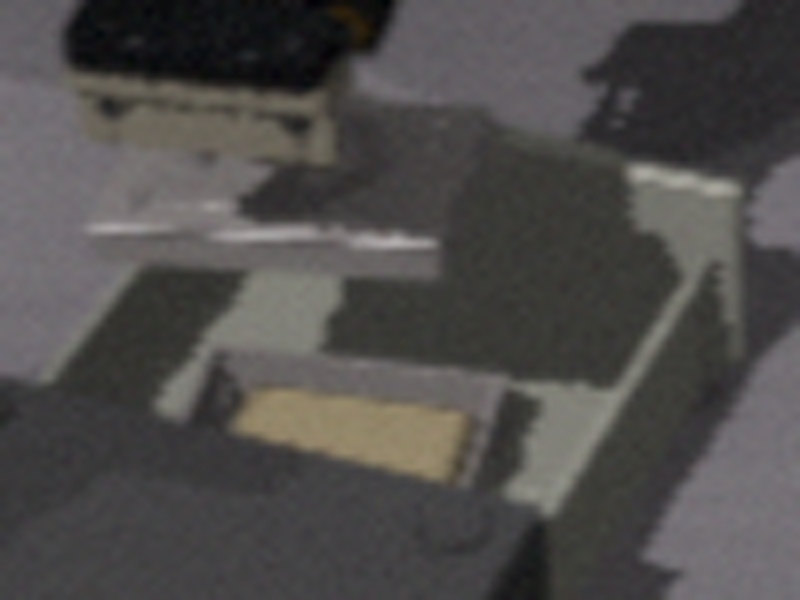

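The lid now hangs with its +y (right) end about 4° high. The case rim's far edge shows from crop (215,352) to (508,378). I work out the case centre in the scene frame.

```bash
python3 - <<'E'
from fit import *
from rim import *
c,_=cam("scene")
def back(u,v,z):
    E=np.array(c["extrinsics"]); d=E[:3,:3]@np.array([(u-c["cx"])/c["f"],-(v-c["cy"])/c["f"],-1]); return E[:3,3]+d*(z-E[2,3])/d[2]
for nm in("scene1.npz","scene2.npz"):
    d=np.load(nm); g=cv2.cvtColor(d["im"],cv2.COLOR_RGB2GRAY)
    W=d["W"]; 
    # y extent: columns profile just below the far edge
    print(nm); print("row257",g[257,248:302].tolist()); print("row253",g[253,248:302].tolist()); print("col270",g[244:264,270].tolist(),"col280",g[244:264,280].tolist())
A,B=back(256.4,251.5,.0362),back(293.1,254.9,.0362); print(A.round(4),B.round(4),np.linalg.norm(A-B))
e=(B-A)/np.linalg.norm(B-A); print("yaw",np.degrees(np.arctan2(-e[0],e[1])),"centre",((A+B)/2+.032*np.array([e[1],-e[0],0])).round(4))
E
```

```text
scene1.npz
row257 [58, 68, 103, 124, 127, 123, 93, 62, 49, 57, 56, 61, 81, 105, 113, 123, 129, 128, 132, 127, 118, 114, 106, 102, 106, 100, 106, 107, 103, 100, 104, 103, 98, 103, 103, 104, 102, 101, 102, 99, 96, 98, 105, 109, 99, 75, 91, 116, 115, 121, 128, 129, 130, 127]
row253 [53, 57, 61, 57, 69, 96, 120, 113, 79, 71, 92, 99, 101, 100, 99, 101, 101, 100, 102, 104, 102, 107, 107, 111, 114, 114, 117, 124, 124, 121, 129, 125, 126, 124, 127, 128, 129, 131, 126, 128, 126, 127, 127, 128, 125, 128, 128, 131, 127, 129, 128, 129, 126, 128]
col270 [124, 129, 130, 125, 127, 127, 129, 129, 126, 107, 98, 106, 102, 106, 133, 132, 134, 136, 136, 135] col280 [130, 127, 128, 125, 126, 129, 128, 127, 127, 126, 112, 102, 102, 98, 101, 132, 137, 134, 137, 131]
scene2.npz
row257 [58, 68, 98, 126, 125, 121, 93, 57, 46, 64, 66, 56, 80, 106, 113, 121, 132, 134, 130, 126, 119, 110, 107, 102, 106, 102, 104, 108, 102, 103, 100, 102, 104, 103, 104, 101, 102, 101, 102, 102, 104, 100, 105, 115, 99, 66, 70, 92, 120, 124, 127, 127, 127, 123]
row253 [56, 56, 63, 60, 67, 101, 121, 107, 81, 71, 92, 98, 98, 99, 103, 99, 101, 103, 100, 99, 100, 102, 102, 108, 107, 104, 114, 117, 107, 102, 101, 93, 88, 83, 76, 74, 70, 69, 68, 64, 60, 60, 61, 63, 57, 55, 55, 56, 55, 56, 59, 58, 59, 57]
col270 [126, 127, 122, 109, 99, 98, 94, 75, 101, 102, 100, 100, 97, 107, 130, 132, 132, 133, 135, 137] col280 [56, 62, 54, 54, 57, 53, 59, 56, 64, 88, 109, 105, 102, 104, 103, 132, 135, 136, 136, 136]
[ 0.5439 -0.1427  0.0362] [ 0.5495 -0.0438  0.0362] 0.0990321854165879
yaw -3.2610994252657775 centre [ 0.5787 -0.095   0.0362]
```

move_arm:
  motion:
    - [0.03,0,0.1,0,-0.01,0]
    - [0.06,0,0.25,0,-0.022,0]
    - [0.06,0,0.45,0,-0.022,0.003]
    - [0.06,0,0.57,0,-0.022,0.003]
    - [0.06,0,0.57,0,-0.022,0.003]
    - [0.06,0,0.57,0,-0.022,0.003]

```text
time: 12.1
tool_pos: [0.5762, -0.0938, 0.098]
tool_rot: [-3.141, 0.071, 1.466]
contact_force: [-0.0, 0.1, -1.9]
opening: 0.0117
grip_force: 25.0
```

```bash
python3 - <<'E'
from fit import *
from rim import *
o=robot.observe(); tp=o["tool_pos"]; print(o["time"],tp,o["tool_rot"])
c,W=cam("scene"); g=cv2.cvtColor(c["image"],cv2.COLOR_RGB2GRAY)
ct,Wt=cam("top")
for n,w in(("scene",W),("top",Wt)):
    p=w.reshape(-1,3); p=p[~np.isnan(p).any(1)]
    org=tp+[.0005,-.003,-.0215]
    q=p[(np.linalg.norm(p[:,:2]-org[:2],axis=1)<.085)&(p[:,2]>org[2]-.012)&(p[:,2]<org[2]+.024)]
    b=fit(q,np.r_[org,0,0,np.radians(-5.)],gate=.008); print(n,len(q),b[1:],b[0][:3].round(4),((b[0][:3]-tp)*1000).round(1),np.degrees(b[0][3:]).round(2))
b=R.from_euler("z",-5,degrees=True); P=b.apply(np.array([[.037,s*.055,.015] for s in(-1,1)]))+tp+[.0005,-.0033,-.021]; uv=proj(c,P); print("pred near top edge px",uv.round(1))
save(cv2.resize(c["image"][215:295,230:330],(800,600),interpolation=cv2.INTER_CUBIC),"pics/lev.png")
E
```

```text
12.1 [ 0.57623136 -0.09383916  0.0979963 ] [-3.14136677  0.07064884  1.46619274]
scene 801 (np.int64(698), np.float64(0.0018504355436020214)) [ 0.5767 -0.0966  0.0761] [  0.4  -2.8 -21.9] [ 0.45  0.07 -6.16]
top 42 (np.int64(39), np.float64(0.0016447461057928997)) [ 0.5801 -0.1032  0.0813] [  3.9  -9.4 -16.7] [ 3.07  0.38 -4.04]
pred near top edge px [[244.8 251.6]
 [287.9 256.6]]
```

View pics/lev.png

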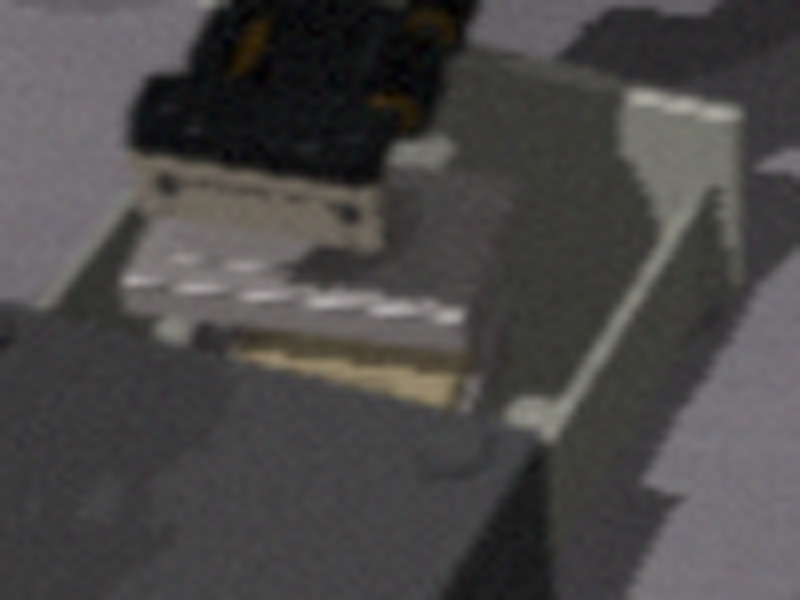

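The lid is level again (near edge crop (122,280)–(465,318), as predicted). In the scene frame it needs about +1.6 mm in y.

```bash
python3 - <<'E'
from h import *
o=robot.observe(); M=R.from_euler("xyz",o["tool_rot"]).as_matrix(); M=R.from_euler("z",.6,degrees=True).as_matrix()@M
go([.5766,-.0922,.064],M); go([.5766,-.0922,.058],M)
E
```

```text
t 12.2 pos [ 0.5764 -0.0939  0.0984] rot [3.141  0.0707 1.466 ] F [-0.5  1.  -0.9]
shift [ 0.042 -0.     0.342] turn [-0.0002  0.     -0.0033]
t 12.2 pos [ 0.5764 -0.0939  0.0984] rot [3.141  0.0707 1.466 ] F [-0.5  1.  -0.9]
shift [ 0.046 -0.     0.402] turn [-0.0002  0.     -0.0033]
```

move_arm:
  motion:
    - [0.02,0,0.1,0,0,-0.003]
    - [0.03,0,0.2,0,0,-0.003]
    - [0.042,0,0.28,0,0,-0.003]
    - [0.042,0,0.34,0,0,-0.003]
    - [0.042,0,0.34,0,0,-0.003]

```text
time: 12.82
tool_pos: [0.5758, -0.0919, 0.0628]
tool_rot: [-3.139, 0.07, 1.476]
contact_force: [0.5, -0.1, -1.2]
opening: 0.0116
grip_force: 25.0
```

move_arm:
  motion:
    - [0.001,0,0.015,0,0,0]
    - [0.002,0,0.03,0,0,0]
    - [0.003,0,0.045,0,0,0]
    - [0.004,0,0.055,0,0,0]
    - [0.004,0,0.055,0,0,0]

```text
time: 13.45
tool_pos: [0.5761, -0.0919, 0.0579]
tool_rot: [-3.14, 0.07, 1.476]
contact_force: [-0.4, 0.2, -1.2]
opening: 0.0115
grip_force: 25.0
```

move_arm:
  motion:
    - [0.001,0,0.01,0,0,0]
    - [0.001,0,0.02,0,0,0]
    - [0.001,0,0.02,0,0,0]

```text
time: 13.82
tool_pos: [0.576, -0.092, 0.0559]
tool_rot: [-3.14, 0.07, 1.476]
contact_force: [-0.8, 0.4, -1.6]
opening: 0.0119
grip_force: 25.0
```

No contact below rim height, so the lid is in. I continue down gently.

move_arm:
  motion:
    - [0.001,0,0.01,0,0,0]
    - [0.002,0,0.02,0,0,0]
    - [0.003,0,0.03,0,0,0]
    - [0.004,0,0.04,0,0,0]
    - [0.004,0,0.05,0,0,0]
    - [0.004,0,0.05,0,0,0]

```text
time: 14.58
tool_pos: [0.576, -0.0919, 0.0508]
tool_rot: [-3.14, 0.07, 1.476]
contact_force: [0.3, -0.2, -1.1]
opening: 0.0117
grip_force: 25.0
```

move_arm:
  motion:
    - [0.001,0,0.01,0,0,0]
    - [0.002,0,0.02,0,0,0]
    - [0.002,0,0.02,0,0,0]

```text
time: 14.95
tool_pos: [0.576, -0.0918, 0.0488]
tool_rot: [-3.14, 0.07, 1.476]
contact_force: [-0.3, 0.7, -1.7]
opening: 0.0118
grip_force: 25.0
```

move_arm:
  motion:
    - [0,0,0.01,0,0,0]
    - [0.001,0,0.015,0,0,0]
    - [0.001,0,0.015,0,0,0]

```text
time: 15.32
tool_pos: [0.5761, -0.0918, 0.0475]
tool_rot: [-3.14, 0.07, 1.476]
contact_force: [0.2, 1.0, -0.7]
opening: 0.0117
grip_force: 25.0
```

move_arm:
  motion:
    - [0,0,0.005,0,0,0]
    - [0,0,0.01,0,0,0]
    - [0,0,0.01,0,0,0]

```text
time: 15.7
tool_pos: [0.5766, -0.092, 0.0473]
tool_rot: [3.142, 0.071, 1.476]
contact_force: [-0.6, 1.3, 5.6]
opening: 0.0115
grip_force: 25.0
```

Contact at 5.6 N, at the expected seated height. Release and retreat.

move_arm:
  motion:
    - [0,0,0,0,0,0]
    - [0,0,0,0,0,0]
    - [0,0,0,0,0,0]
  fingers: -0.4

```text
time: 16.08
tool_pos: [0.576, -0.0919, 0.0463]
tool_rot: [-3.14, 0.07, 1.476]
contact_force: [-0.3, 0.9, -0.3]
opening: 0.0276
grip_force: 0.0
```

move_arm:
  motion:
    - [0,0,-0.1,0,0,0]
    - [0,0,-0.3,0,0,0]
    - [0,0,-0.6,0,0,0]
    - [0,0,-0.9,0,0,0]
    - [0,0,-1,0,0,0]

```text
time: 16.7
tool_pos: [0.5779, -0.085, 0.1486]
tool_rot: [3.139, 0.071, 1.476]
contact_force: [0.2, -0.3, -0.1]
opening: 0.0276
grip_force: 0.0
```

move_arm:
  motion:
    - [-0.1,-0.4,-0.3,0,0.01,0]
    - [-0.1,-0.8,-0.3,0,0.022,0]
    - [-0.1,-1,-0.3,0,0.022,0]

```text
time: 17.08
tool_pos: [0.4746, -0.0833, 0.1768]
tool_rot: [-3.139, 0.001, 1.475]
contact_force: [0.2, 0.6, -0.3]
opening: 0.0277
grip_force: 0.0
```

```bash
python3 - <<'E'
from fit import *
o=robot.observe(); print(o["time"],o["tool_pos"],o["tool_rot"],o["contact_force"],o["opening"])
for n in("scene","top"):
    c,w=cam(n); np.savez(n+"3.npz",W=w,im=c["image"])
    p=w.reshape(-1,3); p=p[~np.isnan(p).any(1)]
    org=np.array([.576,-.096,.026])
    q=p[(np.linalg.norm(p[:,:2]-org[:2],axis=1)<.07)&(p[:,2]>.030)&(p[:,2]<.075)]
    b=fit(q,np.r_[org,0,0,np.radians(-5.)],gate=.008); print(n,len(q),b[1:],b[0][:3].round(4),np.degrees(b[0][3:]).round(2))
E
```

```text
17.075 [ 0.47460061 -0.08330896  0.17680148] [-3.13911025e+00  6.67667767e-04  1.47451094e+00] [ 0.18054955  0.56975053 -0.32371689] 0.027671973329723862
scene 627 (np.int64(626), np.float64(0.0018493269369158109)) [ 0.5775 -0.0949  0.0261] [-0.44 -0.78 -6.15]
top 4 (np.int64(4), np.float64(0.0005063963130244641)) [ 0.5626 -0.0973  0.0173] [  3.49  37.11 -15.3 ]
```

The lid sits level and released (fit roll -0.4°, pitch -0.8°). Next I go in front of the drawer with fingers shut.

```bash
python3 - <<'E'
from h import *
M=slope(74.7,0); go([.406,-.0475,.05],M); print(M.round(3))
W=np.load("top3.npz")["W"]; v,u=np.mgrid[:480,:640]
m=(u>300)&(u<400)&(v>255)&(v<310)&(abs(W[...,2]-.09)<.008); p=W[m]; print(m.sum(),cv2.minAreaRect(p[:,:2].astype(np.float32)*1000))
E
```

```text
t 17.18 pos [ 0.4747 -0.083   0.1768] rot [-3.1385e+00  9.0000e-04  1.4749e+00] F [ 0.2 -0.1 -0. ]
shift [ 0.289 -0.714  1.27 ] turn [-0.001   0.0004  0.0545]
[[ 0.264  0.965  0.   ]
 [ 0.965 -0.264 -0.   ]
 [ 0.     0.    -1.   ]]
116 ((472.6224060058594, -60.70874786376953), (185.47695922851562, 22.012611389160156), 74.47208404541016)
```

move_arm:
  motion:
    - [0.15,-0.35,0,0,0,0.03]
    - [0.29,-0.71,0.1,0,0,0.054]
    - [0.29,-0.71,0.5,0,0,0.054]
    - [0.29,-0.71,0.9,0,0,0.054]
    - [0.29,-0.71,1,0,0,0.054]
    - [0.29,-0.71,1,0,0,0.054]
  fingers: -1

```text
time: 17.92
tool_pos: [0.409, -0.0478, 0.0769]
tool_rot: [-3.139, 0.001, 1.306]
contact_force: [0.5, -0.9, 0.7]
opening: 0.0003
grip_force: 0.0
```

move_arm:
  motion:
    - [0,0,0.15,0,0,0]
    - [0,0,0.26,0,0,0]
    - [0,0.05,0.26,0,0,0]
    - [0,0.1,0.26,0,0,0]
    - [0,0.15,0.26,0,0,0]
    - [0,0.2,0.26,0,0,0]

```text
time: 18.68
tool_pos: [0.4285, -0.0532, 0.0513]
tool_rot: [-3.141, 0.002, 1.306]
contact_force: [-0.9, -0.2, -0.3]
opening: 0.0002
grip_force: 0.0
```

move_arm:
  motion:
    - [0,0.03,0,0,0,0]
    - [0,0.06,0,0,0,0]
    - [0,0.09,0,0,0,0]
    - [0,0.12,0,0,0,0]
    - [0,0.15,0,0,0,0]
    - [0,0.18,0,0,0,0]
    - [0,0.21,0,0,0,0]
    - [0,0.24,0,0,0,0]

```text
time: 19.68
tool_pos: [0.451, -0.0593, 0.0509]
tool_rot: [-3.14, 0.002, 1.306]
contact_force: [-0.7, 0.1, 1.7]
opening: 0.0005
grip_force: 1.0
```

move_arm:
  motion:
    - [0,0.05,0,0,0,0]
    - [0,0.1,0,0,0,0]
    - [0,0.15,0,0,0,0]
    - [0,0.2,0,0,0,0]
    - [0,0.25,0,0,0,0]
    - [0,0.3,0,0,0,0]
    - [0,0.35,0,0,0,0]
    - [0,0.4,0,0,0,0]
    - [0,0.45,0,0,0,0]
    - [0,0.5,0,0,0,0]

```text
time: 20.92
tool_pos: [0.4996, -0.0725, 0.0509]
tool_rot: [-3.14, 0.002, 1.306]
contact_force: [-2.2, -1.9, -0.0]
opening: 0.0004
grip_force: 1.0
```

move_arm:
  motion:
    - [0,0.05,0,0,0,0]
    - [0,0.1,0,0,0,0]
    - [0,0.15,0,0,0,0]
    - [0,0.2,0,0,0,0]
    - [0,0.25,0,0,0,0]
    - [0,0.3,0,0,0,0]
    - [0,0.35,0,0,0,0]
    - [0,0.4,0,0,0,0]
    - [0,0.45,0,0,0,0]
    - [0,0.5,0,0,0,0]

```text
time: 22.18
tool_pos: [0.5478, -0.0856, 0.0509]
tool_rot: [-3.14, 0.001, 1.306]
contact_force: [-2.0, -0.4, 0.8]
opening: 0.0006
grip_force: 1.0
```

```bash
python3 - <<'E'
from h import *
c,W=cam("top"); im=c["image"]; o=robot.observe(); print(o["tool_pos"],o["contact_force"])
a=cv2.resize(im[190:310,290:430],(400,343)); c2,_=cam("scene"); b=cv2.resize(c2["image"][200:320,220:360],(400,343)); save(np.hstack([a,b]),"pics/push.png")
E
```

```text
[ 0.5486521  -0.08575679  0.05096448] [ 0.21825131 -0.16230537 -0.31837165]
```

View pics/push.png

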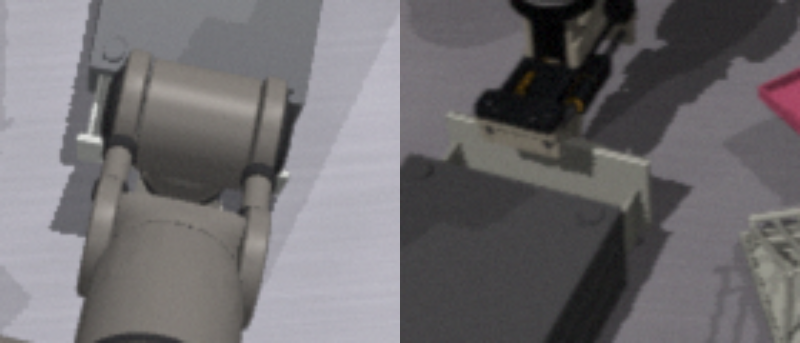

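The drawer is mostly in and its panel is square, with the fingers on the pull (scene crop (520,140)). I keep going, slower towards the end.

move_arm:
  motion:
    - [0,0.04,0,0,0,0]
    - [0,0.08,0,0,0,0]
    - [0,0.12,0,0,0,0]
    - [0,0.16,0,0,0,0]
    - [0,0.2,0,0,0,0]
    - [0,0.24,0,0,0,0]
    - [0,0.28,0,0,0,0]
    - [0,0.31,0,0,0,0]
    - [0,0.34,0,0,0,0]
    - [0,0.36,0,0,0,0]

```text
time: 23.52
tool_pos: [0.5824, -0.0949, 0.0508]
tool_rot: [-3.14, 0.001, 1.306]
contact_force: [-1.5, 1.3, 1.6]
opening: 0.0002
grip_force: 1.0
```

move_arm:
  motion:
    - [0,0.01,0,0,0,0]
    - [0,0.02,0,0,0,0]
    - [0,0.03,0,0,0,0]
    - [0,0.04,0,0,0,0]
    - [0,0.05,0,0,0,0]
    - [0,0.06,0,0,0,0]
    - [0,0.07,0,0,0,0]
    - [0,0.08,0,0,0,0]
    - [0,0.09,0,0,0,0]
    - [0,0.1,0,0,0,0]

```text
time: 24.78
tool_pos: [0.592, -0.0975, 0.0508]
tool_rot: [-3.14, 0.001, 1.306]
contact_force: [-1.7, 2.2, 1.0]
opening: 0.0006
grip_force: 1.0
```

```bash
python3 - <<'E'
from h import *
c,W=cam("top"); print(robot.observe()["tool_pos"],robot.observe()["contact_force"])
d=np.array([.9646,-.2637]); o=np.array([.645,-.1137])
for n in("top","scene"):
    c,W=cam(n); p=W.reshape(-1,3); p=p[~np.isnan(p).any(1)]; x=(p[:,:2]-o)@d; y=(p[:,:2]-o)@[-d[1],d[0]]
    m=(abs(p[:,2]-.089)<.005)&(x<.0)&(x>-.09)&(abs(abs(y)-.075)<.02); print(n,m.sum(),np.percentile(x[m],[5,50,95]).round(4)*1000)
    u=(abs(p[:,2]-.095)<.005)&(x<.28)&(x>-.09)&(abs(abs(y)-.06)<.03); print(np.histogram(x[u],np.arange(-.06,.04,.005))[0])
E
```

```text
[ 0.59211927 -0.09758884  0.05082539] [-1.39210494  0.77036175  0.06790176]
top 34 [-23.5 -19.  -14.5]
[ 0  0  0  0  1  1  0  3 11  0  0  3  4  8  6  5  7  5  6]
scene 92 [-21.5 -16.2 -11.6]
[ 0  0  0  0  0  0  0  0 15  5  0  1 43 51 67 61 71 86 71]
```

move_arm:
  motion:
    - [0,0.01,0,0,0,0]
    - [0,0.02,0,0,0,0]
    - [0,0.03,0,0,0,0]
    - [0,0.04,0,0,0,0]
    - [0,0.05,0,0,0,0]
    - [0,0.06,0,0,0,0]
    - [0,0.07,0,0,0,0]
    - [0,0.08,0,0,0,0]
    - [0,0.09,0,0,0,0]

```text
time: 26.05
tool_pos: [0.6007, -0.0999, 0.0508]
tool_rot: [-3.14, 0.002, 1.306]
contact_force: [-1.5, 0.3, 0.7]
opening: 0.0007
grip_force: 0.9
```

move_arm:
  motion:
    - [0,0.01,0,0,0,0]
    - [0,0.02,0,0,0,0]
    - [0,0.03,0,0,0,0]
    - [0,0.03,0,0,0,0]

```text
time: 26.55
tool_pos: [0.6037, -0.1008, 0.0508]
tool_rot: [-3.141, 0.002, 1.306]
contact_force: [-0.3, 0.3, 0.6]
opening: 0.0005
grip_force: 0.6
```

move_arm:
  motion:
    - [0,0.01,0,0,0,0]
    - [0,0.02,0,0,0,0]
    - [0,0.02,0,0,0,0]

```text
time: 26.92
tool_pos: [0.6056, -0.1012, 0.0508]
tool_rot: [-3.141, 0.001, 1.306]
contact_force: [-1.1, -1.0, 0.3]
opening: 0.0005
grip_force: 0.6
```

move_arm:
  motion:
    - [0,0.01,0,0,0,0]
    - [0,0.02,0,0,0,0]
    - [0,0.02,0,0,0,0]

```text
time: 27.3
tool_pos: [0.6065, -0.1015, 0.0508]
tool_rot: [-3.138, 0.002, 1.306]
contact_force: [-5.3, 0.9, 2.6]
opening: 0.0002
grip_force: 2.8
```

move_arm:
  motion:
    - [0,0.01,0,0,0,0]
    - [0,0.02,0,0,0,0]
    - [0,0.02,0,0,0,0]

```text
time: 27.68
tool_pos: [0.6065, -0.1015, 0.0508]
tool_rot: [-3.134, 0.002, 1.306]
contact_force: [-12.8, 1.5, 8.9]
opening: 0.0005
grip_force: 6.7
```

Hard stop reached at 13 N. I back off and check.

move_arm:
  motion:
    - [0,-0.02,0,0,0,0]
    - [0,-0.1,0,0,0,0]
    - [0,-0.4,0,0,0,0]
    - [0,-0.8,0,0,0,0]
    - [0,-1,0,0,0,0]

```text
time: 28.3
tool_pos: [0.5111, -0.0754, 0.0509]
tool_rot: [-3.14, 0.001, 1.306]
contact_force: [0.9, -0.1, -0.6]
opening: 0.0003
grip_force: 0.0
```

move_arm:
  motion:
    - [0,-0.3,-0.5,0,0,0]
    - [0,-0.5,-1,0,0,0]
    - [0,-0.5,-1,0,0,0]
    - [0,-0.5,-1,0,0,0]

```text
time: 28.8
tool_pos: [0.4648, -0.0628, 0.1508]
tool_rot: [-3.141, 0.001, 1.306]
contact_force: [-0.4, 0.2, 0.4]
opening: -0.0
grip_force: 0.0
```

```bash
python3 - <<'E'
from h import *
print(robot.observe()["tool_pos"])
d=np.array([.9646,-.2637]); o=np.array([.645,-.1137])
for n in("top","scene"):
    c,W=cam(n); p=W.reshape(-1,3); p=p[~np.isnan(p).any(1)]; x=(p[:,:2]-o)@d; y=(p[:,:2]-o)@[-d[1],d[0]]
    for a in (-1,1):
        u=(abs(p[:,2]-.093)<.009)&(x<.28)&(x>-.09)&(abs(a*y-.075)<.018); print(n,a,np.histogram(x[u],np.arange(-.06,.04,.004))[0])
E
```

```text
[ 0.46484728 -0.06284624  0.15083897]
top -1 [ 0  0  0  0  0  0  0  0  0  0  0  0  4 24 21 26 20 17 19 18 14 22 22 17]
top 1 [ 0  0  0  0  0  0  0  0  0  0  0  0  3 23 19 26 24 21 17 21 14 19 16 21]
scene -1 [ 0  0  0  0  0  0  0  0  0  0  0  0  1  6  8  5 13 16 14 19 17 18 19 16]
scene 1 [ 0  0  0  0  0  0  0  0  0  0  0  0  0 10  5  7 21 16 12 20 12 19 28 20]
```

Both cameras show the panel flush against the unit with no gap.

```bash
python3 -c "
from cell import robot
print(robot.hand_in())"
```

```text
the job is handed in; nothing more can be done
None
```

The steel lid sits level over the soap case and is let go, the drawer is pushed gently fully home, and the job was handed in at about 29 s; the mug, jug and brush were never approached. The first try at seating the lid caught the rim at about 5 N, so I lifted, re-levelled and lowered it again.

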